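# Weigh a sample choke and sort its carton

### The job

Set the orange choke coil upright on the empty pan of the balance, let go and leave it there. Once the beam has come to rest, put the brown carton of its lot upright on the floor of the right tray: the blue tray if the choke is heavier than the brass weight (its pan has gone down), the yellow tray if it is lighter (its pan has stayed up). Weigh first; do not shift the carton until the choke is on the pan.

Things in the scene. Friction and masses are not known exactly. Their poses are not given: they have to be found in the camera images.
- choke_mid (a point): Centre, half-way up, of the loose orange choke coil: an upright cylinder 44 mm in diameter and 40 mm tall, with a black disc and two small brass terminals (8 mm tall) on top; z axis up. It weighs 150 to 350 g, which cannot be seen. A green choke of the same shape farther off is not part of the job.
- carton_mid (a point): Centre, half-way up, of the loose plain brown cardboard carton with a white paper band, 60 mm along its own x, 46 mm along its own y, 60 mm tall, about 250 g. The larger white and green box is not part of the job.
- pan_top (a point): Centre of the top of the balance's empty pan, a flat steel disc 104 mm across that stays level, at the right (-y) end of the beam, 150 mm from the pivot; the left pan carries a fixed brass weight. 129 mm above the bench when up (empty or lighter choke), 91 mm when down (heavier choke); middle 110. The beam snaps to one stop or the other within 3 s. The balance is fixed.
- blue_tray_in (a point): Centre of the inner floor of the blue tray (heavy lots), fixed: 140 x 140 mm outside, walls 4 mm thick, rim 26 mm above the work surface; axes along its sides, z up.
- yellow_tray_in (a point): Centre of the inner floor of the yellow tray (light lots), fixed; same sizes as the blue one. The two trays may change places.
Not all that is in view belongs to the job. Leave any purple look-alike of the part that bears choke_mid alone.

How it is judged:
By the outcome, as a careful person would: the job done as asked, in the order asked, and still so for the second after the job is handed in, with the robot touching nothing.
It also fails if it takes over 58 s, if anything falls off the work surface, if the arm or the gripper's body presses on something with over 40 N, if the wrist force passes 120 N, or if a joint passes its speed limit or range.

### The arm

A 6-joint arm with a two-finger parallel gripper is mounted at the origin on the work surface. World frame = base frame: x ahead of the robot, y to its left, z up, the work surface at z = 0. Lengths are in m, angles in rad, forces in N, time in s.
With the tool pointing down it reaches from about 0.3 to 0.85 m from the base axis. Payload 4.2 kg.
Tool frame: the origin (TCP) lies at the very end of the fingers, on their centre line; the grasp point (between the pads) lies 19 mm behind it (arm.grasp_offset is the distance from the TCP to the grasp point, in m); z points along the fingers, y is the direction in which the jaws open and shut (so a half turn about z gives the same grasp; the last joint's range is limited). The gripper opens to 91 mm and grips with 3 to 60 N. Pads are 32 mm wide; open, the fingers measure 118 mm over their backs; the gripper's body (76 mm by 178 mm) begins 60 mm behind the grasp point.
Start: joints at [1.237, 0.32, 1.565, -0, 1.257, -0.02], TCP at [0.177, 0.547, 0.214] pointing down, gripper open.
Joint ranges: [-3.11, 3.11], [-0.84, 2.01], [0.21, 2.61], [-1.34, 4.49], [0.05, 2.63], [-2.56, 2.56]. Speed limits (rad/s): [2.57, 2.57, 3.14, 3.14, 3.14, 3.14].

### API

Orientations are given as a rotation vector (axis times angle).
In Python, from workcell import arm gives the robot as it stands.
- The arm moves only by the shell command python3 -m pendant 'ROWS' [FORCE]. ROWS is JSON, a list that holds one entry, the list of rows, each a list of 7 numbers: the shift along the tool's x, y, z in m, then the turn, a rotation vector about the tool's x, y, z in rad, then the closure in counts, from 0 (fully open) to 255 (shut). A call has 1 to 8 rows; each row shifts and turns the pose as measured when the row begins, along the tool's axes as they then stand; what a row does not reach is not made up. A row lasts 1/8 s, in which the tool goes at most 62.5 mm and 10.7 degrees, less where a joint would pass 70% of its speed; a pose out of reach is approached as far as the arm can. A call with a gripper value outside its range is refused whole. The fingers move at their own pace and stop on an object; FORCE is the grip in N (left out, the last holds). Time passes only in rows, so rows that do not move let the fingers close. It gives the time, the measured TCP pose, the force and the opening at its end, in the units of the state.
- arm.read_state(): the state, without advancing time (a new reading comes with each control period).
- arm.snapshot(name): name is "side" or "top" or "wrist"; returns the picture (400x640x3 uint8, blue, green, red); there is no depth.
- arm.camera_info(name): a dict with "fx", "fy", "cx", "cy" (pixels), "cam_to_world" (4x4, takes a point from camera to world coordinates); the wrist camera has in their place "hand_eye" (4x4, takes a point from camera to tool coordinates, whose origin is the TCP and whose axes are the flange's). Camera axes: x right, y up, looking along -z (the intrinsics and any distortion apply to the point x, -y, -z); pixel columns grow to the right and rows downward; lengths in m; the calibration is good to about 2 mm. A picture is of the moment at which its call begins: read the wrist's pose just before it. camera_info takes no time and is no camera call.
- arm.sign_off(): hands the job in, once; it reports no verdict.
The state is a dict: "time": time; "joint_positions": joint angles; "joint_velocities": joint speeds; "effort": joint torques, N m; "eef_pos": TCP position; "eef_rot": TCP orientation; "wrist_force": force on the tool from outside, world axes, zero at the start; "torque": the same for the moment, N m; "width": finger opening in m.
Only numpy, scipy, OpenCV 4.12 (cv2) and the standard library are available. Lean on these libraries where they do the work, as an engineer would, in place of code of your own. Each camera call takes 0.05 s, during which the arm holds its last target.

## Working session

There is one attempt and no reset: what is moved stays moved. The work goes in short steps, Python scripts to look and compute and a shell command to move; the robot and the scene stay as the last step left them, time stands still between calls to the robot, and variables do not carry over. Pictures are saved under pics/ and viewed, and the job is handed in when it is done.

```bash
mkdir -p pics; ls; python3 - <<'E'
from workcell import arm
import cv2
print(arm.read_state())
for n in("side","top","wrist"):
    print(n,arm.camera_info(n)); cv2.imwrite(f"pics/{n}0.png",arm.snapshot(n))
print(arm.grasp_offset)
E
```

```text
pics
{'time': 0.0, 'joint_positions': array([ 1.23699859e+00,  3.20283578e-01,  1.56569862e+00,  2.08553422e-05,
        1.25736830e+00, -1.99884345e-02]), 'joint_velocities': array([ 0.00057962, -0.00175958, -0.00027059,  0.0007677 , -0.00088166,
        0.00119731]), 'effort': array([-7.27859588e-04, -4.12471819e+01, -2.31971955e+01,  7.28625432e-02,
        4.57001023e-02, -1.29294499e-04]), 'eef_pos': array([0.17731327, 0.54644321, 0.21311745]), 'eef_rot': array([-4.90868842e-01, -3.10267283e+00,  2.71236060e-03]), 'wrist_force': array([-0.47692144, -0.58589987, -0.54155367]), 'torque': array([ 0.04812948,  0.03190137, -0.00021819]), 'width': 0.09120865760172629}
side {'fx': 481.7794252115267, 'fy': 481.7794252115267, 'cx': 316.57276286430545, 'cy': 200.92174735050386, 'cam_to_world': array([[ 0.69963113,  0.40100224, -0.59136579, -0.23267942],
       [-0.71449413,  0.39704937, -0.57606418, -0.74822612],
       [ 0.00379838,  0.82555982,  0.56430184,  0.8200076 ],
       [ 0.        ,  0.        ,  0.        ,  1.        ]])}
top {'fx': 514.3121275891214, 'fy': 514.3121275891214,
[... 181 characters left out ...]
.87693681e-03, -1.70017151e-02,
        -1.86674409e-02],
       [-1.71047904e-02,  1.14696200e-01,  9.93253345e-01,
         1.48762918e+00],
       [ 0.00000000e+00,  0.00000000e+00,  0.00000000e+00,
         1.00000000e+00]])}
wrist {'fx': 298.85867426747143, 'fy': 298.85867426747143, 'cx': 321.7769325993804, 'cy': 199.14364512997372, 'hand_eye': array([[-4.68375100e-05,  9.61068470e-01,  2.76310321e-01,
         7.77247951e-02],
       [ 9.99999811e-01, -1.24392892e-04,  6.02176519e-04,
         1.36597435e-04],
       [ 6.13103906e-04,  2.76310297e-01, -9.61068283e-01,
        -1.71280270e-01],
       [ 0.00000000e+00,  0.00000000e+00,  0.00000000e+00,
         1.00000000e+00]])}
0.0188
```

View pics/side0.png

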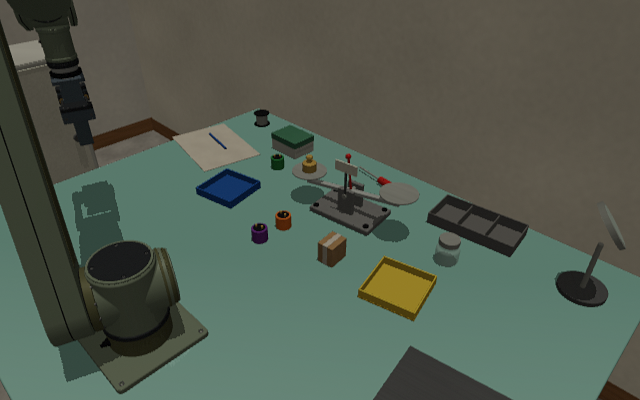

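View pics/top0.png

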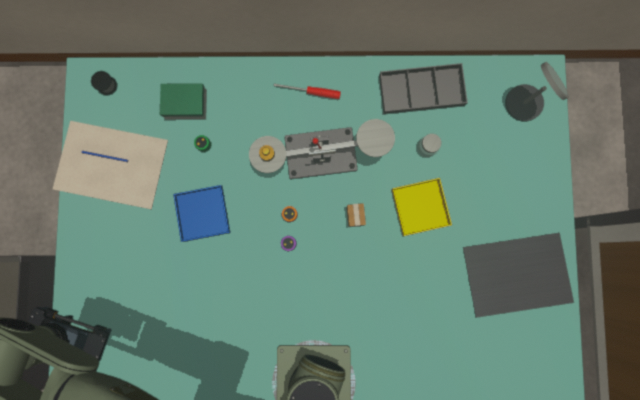

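View pics/wrist0.png

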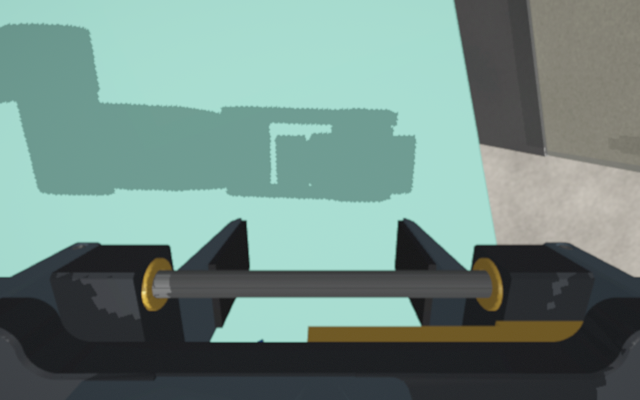

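The top view shows three chokes: orange at (289,214), purple at (288,243) and green at (202,143). The orange one fits the job. In the same view the carton is at (356,215), the empty pan at (375,138), the blue tray at (202,213) and the yellow tray at (421,207). Next I measure them and make an enlarged crop.

```bash
cat > h.py <<'E'
from workcell import arm
import cv2, numpy as np
from scipy.spatial.transform import Rotation as R
def pose():
    s=arm.read_state(); T=np.eye(4); T[:3,:3]=R.from_rotvec(s["eef_rot"]).as_matrix(); T[:3,3]=s["eef_pos"]; return T
def cam(n,T=None):
    i=arm.camera_info(n); C=i["cam_to_world"] if n!="wrist" else T@i["hand_eye"]; return i,np.array(C)
def cast(ic,px,z):
    i,C=ic; p=np.atleast_2d(px).astype(float)
    d=np.c_[(p[:,0]-i["cx"])/i["fx"],-(p[:,1]-i["cy"])/i["fy"],-np.ones(len(p))]@C[:3,:3].T
    o=C[:3,3]; return o+d*((z-o[2])/d[:,2])[:,None]
def proj(ic,P):
    i,C=ic; q=(np.atleast_2d(P)-C[:3,3])@C[:3,:3]; return np.c_[i["cx"]+i["fx"]*q[:,0]/-q[:,2],i["cy"]+i["fy"]*q[:,1]/q[:,2]]
def mask(im,lo,hi,roi=None):
    m=cv2.inRange(cv2.cvtColor(im,cv2.COLOR_BGR2HSV),lo,hi)
    if roi: 
        k=np.zeros_like(m); a,b,c,d=roi; k[b:d,a:c]=255; m&=k
    return m
def big(m): return max(cv2.findContours(m,cv2.RETR_EXTERNAL,cv2.CHAIN_APPROX_NONE)[0],key=cv2.contourArea)
E
python3 - <<'E'
from h import *
t=cv2.imread("pics/top0.png"); s=cv2.imread("pics/side0.png"); ct=cam("top"); cs=cam("side")
def hsv(im,x,y): return cv2.cvtColor(im[y:y+1,x:x+1],cv2.COLOR_BGR2HSV)[0,0]
print("blue",hsv(t,202,213),"yel",hsv(t,421,207),"carton",hsv(t,350,215),"orange",hsv(t,283,218),"pan",hsv(t,375,138))
for n,lo,hi,roi in (("blue",(100,120,50),(125,255,255),(165,175,240,250)),("yel",(22,150,100),(34,255,255),(380,170,460,245))):
    r=cv2.minAreaRect(big(mask(t,lo,hi,roi))); print(n,r); b=cast(ct,cv2.boxPoints(r),.026); print(b.round(3).tolist(),b.mean(0).round(4), np.linalg.norm(b-np.roll(b,1,0),axis=1).round(3))
m=mask(t,(0,0,105),(180,60,255),(355,118,398,160));c=big(m);e=cv2.minEnclosingCircle(c);print("pan",e,cast(ct,e[0],.129), np.linalg.norm(cast(ct,[[375-e[1],138],[375+e[1],138]],.129)[0]-cast(ct,[[375-e[1],138],[375+e[1],138]],.129)[1]))
m=mask(t,(5,120,80),(20,255,255),(270,195,310,233));c=big(m);e=cv2.minEnclosingCircle(c);print("choke",e,cast(ct,e[0],.036))
m=mask(t,(5,40,60),(22,255,255),(335,195,375,235))|mask(t,(0,0,150),(180,60,255),(335,195,375,235))
c=big(m);r=cv2.minAreaRect(c);print("carton",r,cast(ct,r[0],.05),cast(ct,cv2.boxPoints(r),.06).round(3).tolist())
m=mask(s,(5,150,60),(20,255,255),(270,200,297,235));x,y,w,h=cv2.boundingRect(big(m));print("side choke",x,y,w,h,cast(cs,[x+w/2,y+h/2],.020))
a=cv2.resize(t[195:260,265:375],None,fx=6,fy=6,interpolation=2); cv2.imwrite("pics/c1.png",a)
a=cv2.resize(s[140:270,240:430],None,fx=4,fy=4,interpolation=2); cv2.imwrite("pics/c2.png",a)
E
```

```text
blue [107 165 159] yel [ 29 241 181] carton [ 17 133 146] orange [ 17 115 135] pan [ 28  22 154]
blue ((200.86000061035156, 212.98001098632812), (48.567405700683594, 49.99848556518555), 79.69515228271484)
[[0.53, 0.407, 0.026], [0.556, 0.266, 0.026], [0.419, 0.239, 0.026], [0.393, 0.378, 0.026]] [0.4745 0.3227 0.026 ] [0.14  0.144 0.14  0.142]
yel ((421.2360534667969, 206.50326538085938), (48.27003860473633, 49.357975006103516), 76.75948333740234)
[[0.543, -0.223, 0.026], [0.575, -0.36, 0.026], [0.441, -0.388, 0.026], [0.409, -0.252, 0.026]] [ 0.4921 -0.3057  0.026 ] [0.137 0.141 0.137 0.14 ]
pan ((374.5, 138.0), 20.718448638916016) [[ 0.66751112 -0.16486017  0.129     ]] 0.11113123205343581
choke ((288.941162109375, 213.5294189453125), 7.529748916625977) [[0.47146113 0.0699077  0.036     ]]
carton ((356.0, 214.0), (22.0, 18.0), 90.0) [[ 0.46884887 -0.11869406  0.05      ]] [[0.499, -0.093, 0.06], [0.499, -0.143, 0.06], [0.438, -0.143, 0.06], [0.438, -0.093, 0.06]]
side choke 275 211 16 19 [[0.47129391 0.06730171 0.02      ]]
```

View pics/c1.png

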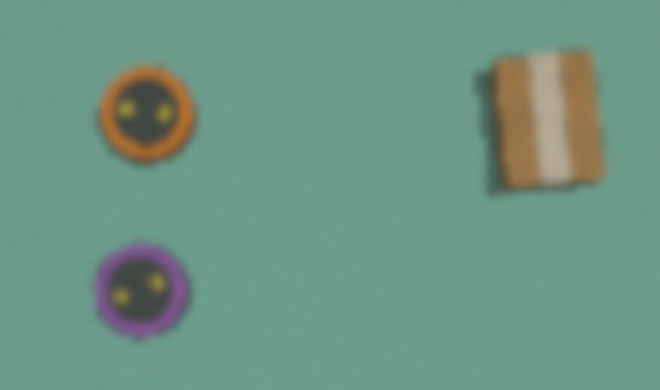

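View pics/c2.png

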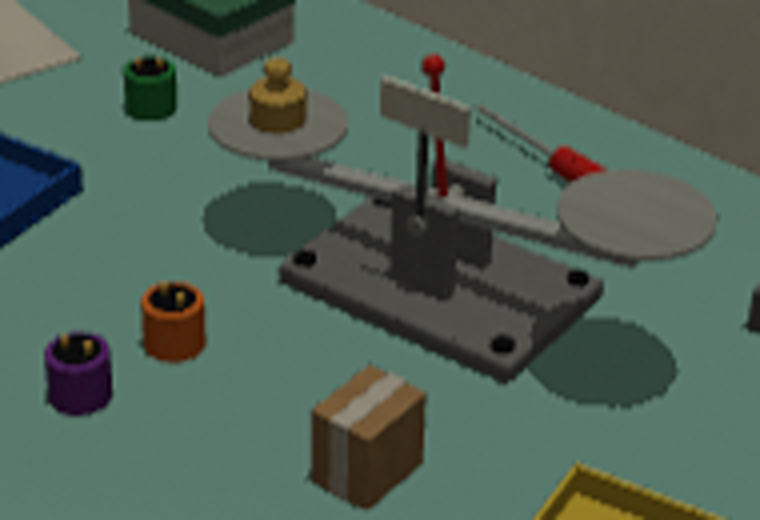

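Top crop: orange choke at the upper left, purple look-alike below it, carton at the right with its long side roughly along x. Orange at top (289,214) is the target, because it is the orange one and the green one is farther off. I cross-check the pan and carton in the side view and work out the first move.

```bash
cat >> h.py <<'E'
def go(P,yaw=None):
    """print tool-frame shift to P and turn about tool z so tool y lies at yaw (rad) from world y"""
    T=pose(); d=T[:3,:3].T@(np.array(P)-T[:3,3]); y=T[:3,1]; cur=np.arctan2(-y[0],y[1])
    print("t",round(arm.read_state()["time"],2),"tcp",T[:3,3].round(4),"yaw",round(cur,3),"tilt",(T[:3,2]).round(3)[:2],"| tool shift mm",(d*1000).round(1), "turn z", None if yaw is None else round(-(yaw-cur),3))
E
python3 - <<'E'
from h import *
s=cv2.imread("pics/side0.png"); cs=cam("side"); ct=cam("top")
m=mask(s,(0,0,100),(180,70,255),(378,180,424,210)); c=big(m); e=cv2.fitEllipse(cv2.convexHull(c)); print(e,cast(cs,e[0],.129))
# carton bottom/top corners in side view read from crop: crop px/4+(240,140)
for nm,p,z in (("topfront",(365,440),.06),("topleft",(313,405),.06),("topback",(375,367),.06),("topright",(426,396),.06),("botfront",(367,507),0)):
    print(nm,cast(cs,[p[0]/4+240,p[1]/4+140],z).round(4))
for nm,p in (("bl",(508,187)),("tl",(495,58)),("tr",(591,50)),("br",(604,180))): print(nm,cast(ct,[p[0]/6+265,p[1]/6+195],.06).round(4))
print("ball z test", [ (z,cast(cs,[348.3,156],z).round(3)[0].tolist(),cast(ct,[316,142],z).round(3)[0].tolist()) for z in (.15,.2,.25)])
go((.471,.069,.15),.09)
E
```

```text
((405.8973693847656, 194.91036987304688), (32.813777923583984, 66.98837280273438), 89.7840576171875) [[ 0.67412176 -0.18803939  0.129     ]]
topfront [[ 0.4377 -0.1458  0.06  ]]
topleft [[ 0.4395 -0.0999  0.06  ]]
topback [[ 0.4949 -0.1013  0.06  ]]
topright [[ 0.4957 -0.144   0.06  ]]
botfront [[ 0.444  -0.1434  0.    ]]
bl [[ 0.4343 -0.1001  0.06  ]]
tl [[ 0.4942 -0.0946  0.06  ]]
tr [[ 0.4978 -0.1391  0.06  ]]
br [[ 0.4375 -0.1444  0.06  ]]
ball z test [(0.15, [0.696, 0.03, 0.15], [0.653, -0.008, 0.15]), (0.2, [0.626, -0.028, 0.2], [0.642, -0.008, 0.2]), (0.25, [0.557, -0.086, 0.25], [0.631, -0.009, 0.25])]
t 0.15 tcp [0.1774 0.5466 0.2133] yaw -0.314 tilt [-0.    -0.001] | tool shift mm [-426.7 -363.6   63.8] turn z -0.404
```

```bash
python3 -m pendant '[[[-0.045,-0.04,0.006,0,0,0,0],[-0.045,-0.04,0.006,0,0,0,0],[-0.045,-0.04,0.006,0,0,0,0],[-0.045,-0.04,0.006,0,0,0,0],[-0.045,-0.04,0.006,0,0,0,0],[-0.045,-0.04,0.006,0,0,0,0],[-0.045,-0.04,0.006,0,0,0,0],[-0.045,-0.04,0.006,0,0,0,0]]]' 15; python3 - <<'E'
from h import *
cs=cam("side");print(cast(cs,[[399.1,193.5]],.129))
go((.471,.069,.15),.09)
E
```

```text
time: 1.15
eef_pos: [0.4276, 0.1232, 0.163]
eef_rot: [0.476, 3.103, 0.001]
wrist_force: [0.0, 1.0, -0.9]
width: 0.0913
[[ 0.66710304 -0.17153496  0.129     ]]
t 1.15 tcp [0.4276 0.1232 0.163 ] yaw -0.304 tilt [0.003 0.001] | tool shift mm [-57.6 -38.7  13.1] turn z -0.394
```

```bash
python3 -m pendant '[[[-0.04,-0.026,0,0,0,0,0],[-0.018,-0.013,0.013,0,0,0,0],[0,0,0,0,0,-0.15,70],[0,0,0,0,0,-0.15,70],[0,0,0,0,0,-0.1,70],[0,0,0,0,0,0,70]]]' 15; python3 - <<'E'
from h import *
go((.471,.069,.15),.09)
T=pose();w=arm.snapshot("wrist");cv2.imwrite("pics/w1.png",w);print(arm.read_state()["width"], proj(cam("wrist",T),[[.471,.069,.04],[.471,.069,.0],[.471,.069,.02]]))
E
```

```text
time: 1.9
eef_pos: [0.4733, 0.0615, 0.1478]
eef_rot: [0.154, -3.137, 0.0]
wrist_force: [0.5, 0.6, -0.2]
width: 0.0662
t 1.9 tcp [0.4733 0.0615 0.1478] yaw 0.098 tilt [-0.001 -0.   ] | tool shift mm [ 1.5  7.7 -2.2] turn z 0.008
0.06596314063243522 [[329.9350323  195.23682071]
 [329.01075019 185.64504364]
 [329.44409155 190.1420621 ]]
```

View pics/w1.png

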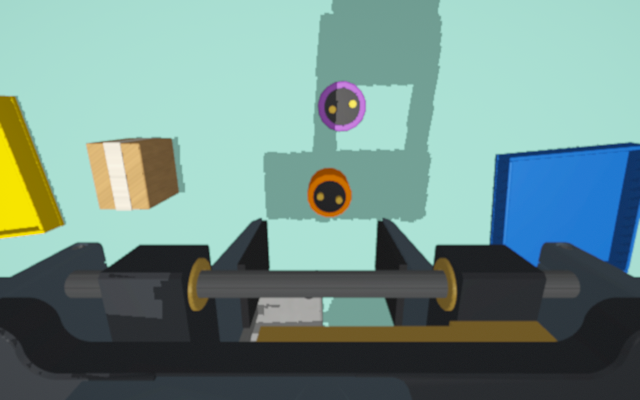

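The wrist view puts the choke at (330,196), where the estimate predicted it, with the purple one well clear at (342,106). Descending.

```bash
python3 -m pendant '[[[0.002,0.0077,0.04,0,0,0,70],[0,0,0.04,0,0,0,70],[0,0,0.03,0,0,0,70],[0,0,0.02,0,0,0,70],[0,0,0.005,0,0,0,70]]]' ; python3 - <<'E'
from h import *
go((.471,.069,.008),.09)
E
```

```text
time: 2.58
eef_pos: [0.4724, 0.0699, 0.0104]
eef_rot: [-0.142, 3.134, 0.0]
wrist_force: [0.4, -0.6, -0.0]
width: 0.0666
t 2.58 tcp [0.4724 0.0699 0.0104] yaw 0.09 tilt [0.004 0.   ] | tool shift mm [ 1.5 -0.8  2.4] turn z 0.0
```

```bash
python3 -m pendant '[[[0.001,-0.0008,0.002,0,-0.004,0,150],[0,0,0,0,0,0,150],[0,0,0,0,0,0,150],[0,0,0,0,0,0,150],[0,0,0,0,0,0,150]]]' 15; python3 - <<'E'
from h import *
go((.667,-.167,.30),.09)
E
```

```text
time: 3.2
eef_pos: [0.4725, 0.0691, 0.0101]
eef_rot: [-0.139, 3.127, 0.001]
wrist_force: [0.1, 0.0, -2.5]
width: 0.0436
t 3.2 tcp [0.4725 0.0691 0.0101] yaw 0.089 tilt [0.012 0.001] | tool shift mm [-176.2 -252.4 -287.9] turn z -0.001
```

```bash
python3 -m pendant '[[[0,0,-0.02,0,0,0,150],[0,0,-0.04,0,0,0,150],[0,0,-0.055,0,0,0,150],[0,0,-0.055,0,0,0,150],[0,-0.03,-0.05,0,0,0,150],[-0.01,-0.045,-0.04,0,0,0,150],[-0.03,-0.045,-0.02,0,0,0,150],[-0.04,-0.045,0,0,0,0,150]]]'; python3 - <<'E'
from h import *
go((.667,-.167,.25),.09)
E
```

```text
time: 4.2
eef_pos: [0.5621, -0.0898, 0.3001]
eef_rot: [-0.148, 3.128, -0.0]
wrist_force: [0.6, 0.7, -2.7]
width: 0.0435
t 4.2 tcp [ 0.5621 -0.0898  0.3001] yaw 0.095 tilt [0.01 0.  ] | tool shift mm [-96.6 -86.7  51.1] turn z 0.005
```

```bash
python3 -m pendant '[[[-0.04,-0.036,0,0,0,0,150],[-0.035,-0.03,0,0,0,0,150],[-0.02,-0.018,0.01,0,0,0,150],[0,0,0.03,0,0,0,150],[0,0,0.02,0,0,0,150]]]'; python3 - <<'E'
from h import *
go((.668,-.168,.1411),.09)
T=pose();cv2.imwrite("pics/w2.png",arm.snapshot("wrist"));cv2.imwrite("pics/s2.png",cv2.resize(arm.snapshot("side")[100:260,300:460],None,fx=4,fy=4)[:600])
print(arm.read_state()["wrist_force"])
E
```

```text
time: 4.82
eef_pos: [0.6702, -0.1715, 0.2369]
eef_rot: [-0.14, 3.129, -0.0]
wrist_force: [0.0, -0.2, -3.1]
width: 0.0437
t 4.83 tcp [ 0.6702 -0.1715  0.2369] yaw 0.089 tilt [0.009 0.   ] | tool shift mm [ 2.8  3.7 95.7] turn z -0.001
[-0.57215616 -0.18599757 -3.35726277]
```

View pics/w2.png

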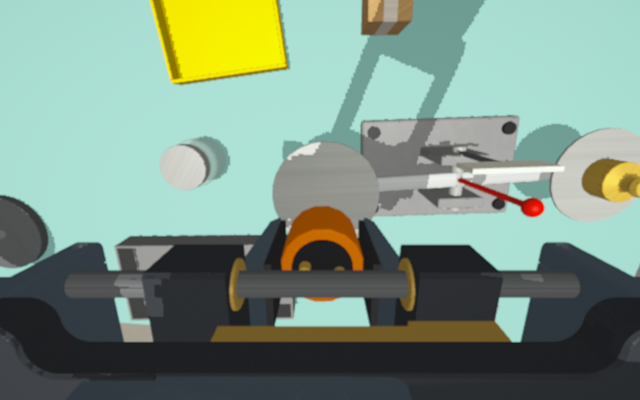

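View pics/s2.png

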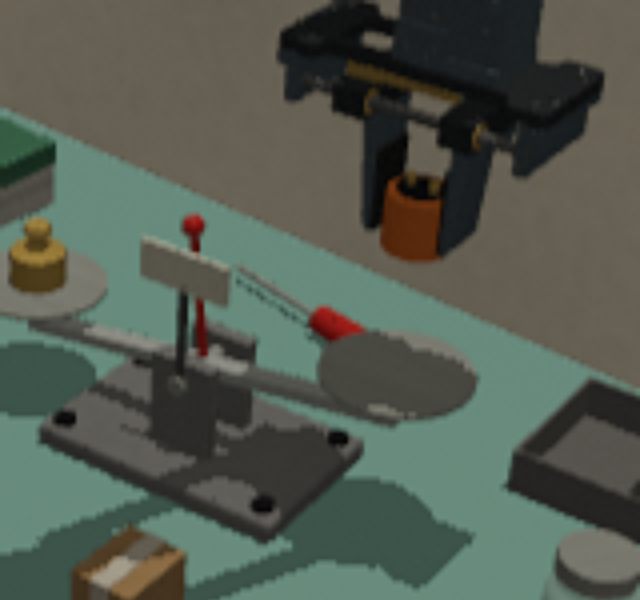

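The choke is held upright above the pan. I check the pan against the wrist view: left and right edges at columns 273 and 380, near edge at row 142.

```bash
python3 - <<'E'
from h import *
ic=cam("wrist",pose()); print(proj(ic,[[.667,-.168,.129],[.615,-.168,.129],[.667,-.116,.129],[.667,-.22,.129]]).round(1))
print(cast(ic,[[326,142],[273,188],[380,188]],.129))
E
```

```text
[[325.3 194.6]
 [330.5 140. ]
 [378.8 199.2]
 [271.3 189.9]]
[[ 0.61715813 -0.17197581  0.129     ]
 [ 0.66494686 -0.21843684  0.129     ]
 [ 0.65578577 -0.11644619  0.129     ]]
```

```bash
python3 -m pendant '[[[0.002,0.0037,0.03,0,0,0,150],[0,0,0.03,0,0,0,150],[0,0,0.02,0,0,0,150],[0,0,0.01,0,0,0,150],[0,0,0,0,0,0,150]]]'; python3 - <<'E'
from h import *
go((.668,-.168,.1400),.09); print(arm.read_state()["wrist_force"])
E
```

```text
time: 5.55
eef_pos: [0.6691, -0.1673, 0.148]
eef_rot: [-0.141, 3.127, -0.001]
wrist_force: [0.7, -0.3, -2.5]
width: 0.0434
t 5.55 tcp [ 0.6691 -0.1673  0.148 ] yaw 0.09 tilt [ 0.011 -0.   ] | tool shift mm [ 1.2 -0.6  8. ] turn z 0.0
[ 0.7037208  -0.27629144 -2.51441293]
```

```bash
python3 -m pendant '[[[0,0,0.006,0,0,0,150],[0,0,0.002,0,0,0,150],[0,0,0,0,0,0,150]]]'; python3 - <<'E'
from h import *
go((.668,-.168,.1400),.09); print(arm.read_state()["wrist_force"])
cv2.imwrite("pics/s3.png",cv2.resize(arm.snapshot("side")[140:220,360:450],None,fx=7,fy=7))
E
```

```text
time: 5.92
eef_pos: [0.6706, -0.1677, 0.1425]
eef_rot: [-0.141, 3.122, -0.004]
wrist_force: [-0.4, 0.1, -2.5]
width: 0.0438
t 5.92 tcp [ 0.6706 -0.1677  0.1425] yaw 0.09 tilt [ 0.016 -0.002] | tool shift mm [ 2.7 -0.1  2.4] turn z 0.0
[-0.39241337  0.11476034 -2.47489477]
```

View pics/s3.png

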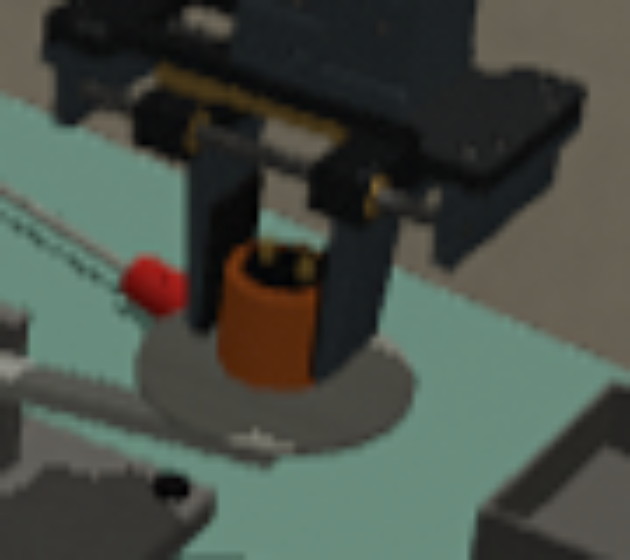

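```bash
python3 -m pendant '[[[0.001,0,0.003,0,0.005,0,150],[0,0,0,0,0,0,150]]]'; python3 - <<'E'
from h import *
go((.668,-.168,.1400),.09); print(arm.read_state()["wrist_force"])
E
```

```text
time: 6.22
eef_pos: [0.6697, -0.1678, 0.1396]
eef_rot: [-0.141, 3.127, -0.004]
wrist_force: [-0.3, -0.1, -2.2]
width: 0.0435
t 6.22 tcp [ 0.6697 -0.1678  0.1396] yaw 0.09 tilt [ 0.011 -0.002] | tool shift mm [ 1.7 -0.  -0.4] turn z 0.0
[-0.28425151 -0.11070568 -2.21114037]
```

```bash
python3 -m pendant '[[[0,0,0,0,0,0,125],[0,0,0,0,0,0,110],[0,0,0,0,0,0,95],[0,0,0,0,0,0,80],[0,0,0,0,0,0,70],[0,0,0,0,0,0,70]]]'; python3 - <<'E'
from h import *
go((.668,-.168,.1400),.09); print(arm.read_state()["wrist_force"])
cv2.imwrite("pics/s4.png",cv2.resize(arm.snapshot("side")[140:220,360:450],None,fx=7,fy=7))
E
```

```text
time: 6.98
eef_pos: [0.671, -0.1682, 0.142]
eef_rot: [-0.141, 3.123, -0.006]
wrist_force: [-0.7, -0.5, 0.7]
width: 0.0661
t 6.97 tcp [ 0.671  -0.1682  0.142 ] yaw 0.09 tilt [ 0.016 -0.003] | tool shift mm [3.  0.4 1.9] turn z 0.0
[-0.66026346 -0.49160474  0.65399632]
```

View pics/s4.png

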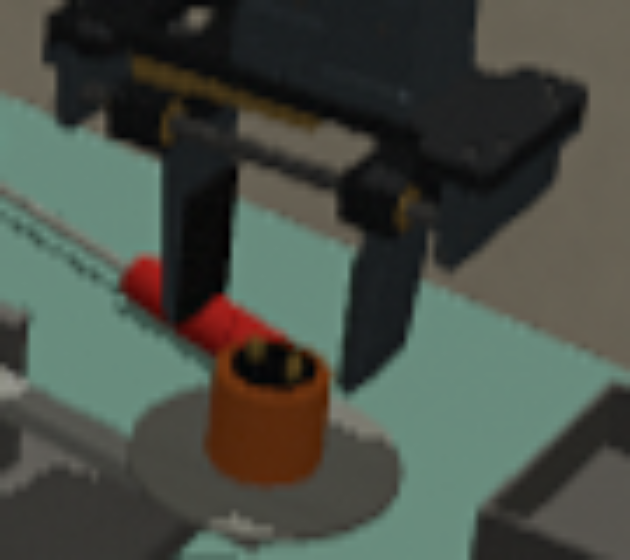

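The pan has dropped with the choke upright on it. I retract straight up and let the beam settle before judging.

```bash
python3 -m pendant '[[[0,0,-0.02,0,0.006,0,70],[0,0,-0.045,0,0.006,0,70],[0,0,-0.05,0,0,0,70],[0,0,-0.02,0,0,0,70],[0.05,0,0,0,0,0,50],[0.06,0,0,0,0,0,50],[0.05,0,0,0,0,0,50],[0,0,0,0,0,0,50]]]'; python3 - <<'E'
from h import *
go((.4665,-.121,.16),.085)
E
python3 -m pendant '[[[0,0,0,0,0,0,50],[0,0,0,0,0,0,50],[0,0,0,0,0,0,50],[0,0,0,0,0,0,50],[0,0,0,0,0,0,50],[0,0,0,0,0,0,50],[0,0,0,0,0,0,50],[0,0,0,0,0,0,50]]]'
python3 -m pendant '[[[0,0,0,0,0,0,50],[0,0,0,0,0,0,50],[0,0,0,0,0,0,50],[0,0,0,0,0,0,50],[0,0,0,0,0,0,50],[0,0,0,0,0,0,50],[0,0,0,0,0,0,50],[0,0,0,0,0,0,50]]]'
python3 - <<'E'
from h import *
go((.4665,-.121,.16),.085)
cv2.imwrite("pics/w5.png",arm.snapshot("wrist"));cv2.imwrite("pics/s5.png",cv2.resize(arm.snapshot("side")[130:280,280:460],None,fx=4,fy=4))
E
```

```text
time: 8.02
eef_pos: [0.5067, -0.1822, 0.2792]
eef_rot: [-0.143, 3.137, -0.008]
wrist_force: [0.7, -0.1, 0.6]
width: 0.0735
t 8.03 tcp [ 0.5067 -0.1822  0.2792] yaw 0.091 tilt [ 0.002 -0.005] | tool shift mm [ 34.6  65.2 118.8] turn z 0.006
time: 9.02
eef_pos: [0.5107, -0.1821, 0.2784]
eef_rot: [-0.146, 3.135, -0.008]
wrist_force: [0.0, -0.2, -0.2]
width: 0.0732
time: 10.02
eef_pos: [0.5106, -0.1821, 0.2785]
eef_rot: [-0.145, 3.135, -0.008]
wrist_force: [-0.8, -0.3, 0.1]
width: 0.0737
t 10.03 tcp [ 0.5106 -0.1821  0.2785] yaw 0.093 tilt [ 0.003 -0.005] | tool shift mm [ 38.6  65.5 118.1] turn z 0.008
```

View pics/s5.png

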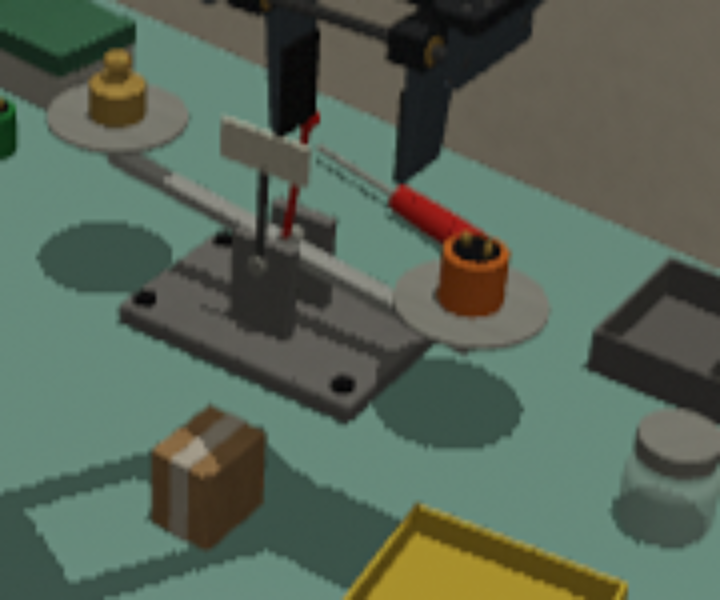

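View pics/w5.png

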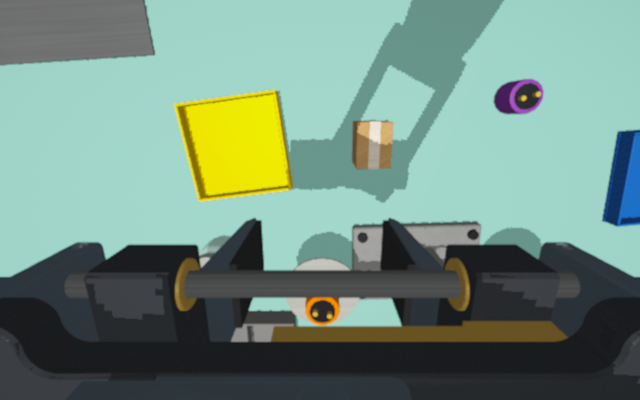

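The pan is down and steady 3 s after release, and the choke is standing upright. That makes it heavier, so the carton goes in the blue tray. I move above the carton.

```bash
python3 -m pendant '[[[0.02,0.032,0.02,0,0,0,50],[0.02,0.033,0.03,0,0,0,50],[0,0,0.03,0,0,0,50],[0,0,0.03,0,0,0,50],[0,0,0,0,0,0,50]]]'; python3 - <<'E'
from h import *
print(cast(cam("side"),[397.5,205.75],.091),cast(cam("side"),[397.5,205.75],.129))
T=pose();w=arm.snapshot("wrist");cv2.imwrite("pics/w6.png",w);ic=cam("wrist",T)
print(proj(ic,[[.4665,-.121,.06]]))
m=mask(w,(5,50,60),(22,255,255),(200,100,420,260));r=cv2.minAreaRect(big(m));print(r)
go((.4665,-.121,.016),.085)
E
```

```text
time: 10.75
eef_pos: [0.4647, -0.1201, 0.1661]
eef_rot: [-0.145, 3.132, -0.009]
wrist_force: [0.5, -0.5, 1.3]
width: 0.0735
[[ 0.66576552 -0.17200811  0.091     ]] [[ 0.61893349 -0.20204385  0.129     ]]
[[321.58660243 198.24729756]]
((337.91741943359375, 193.38037109375), (66.97515869140625, 16.917152404785156), 89.0759506225586)
t 10.8 tcp [ 0.4659 -0.1205  0.1675] yaw 0.092 tilt [ 0.01  -0.006] | tool shift mm [  0.9   0.5 151.5] turn z 0.007
```

View pics/w6.png

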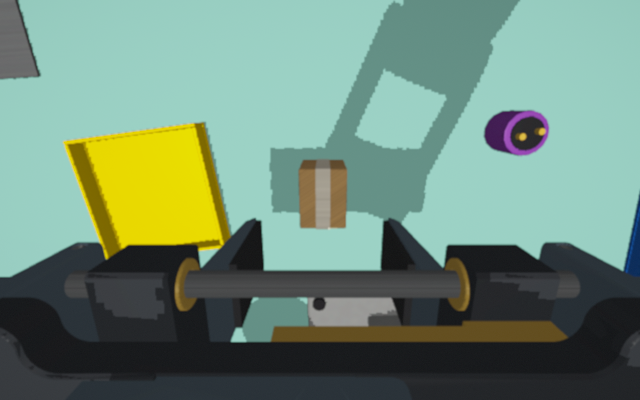

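The carton sits at (323,198), matching the prediction of (322,198). The side-view cast also confirms the pan at 91 mm. Descending on the carton.

```bash
python3 -m pendant '[[[0.001,0,0.045,-0.005,0.008,0,50],[0,0,0.045,0,0,0,50],[0,0,0.035,0,0,0,50],[0,0,0.02,0,0,0,50],[0,0,0.004,0,0,0,50]]]'; python3 - <<'E'
from h import *
go((.4665,-.121,.016),.085)
E
```

```text
time: 11.42
eef_pos: [0.4768, -0.1249, 0.0235]
eef_rot: [-0.143, 3.116, -0.014]
wrist_force: [-0.4, 0.6, 0.0]
width: 0.073
t 11.43 tcp [ 0.4768 -0.1249  0.0235] yaw 0.091 tilt [ 0.022 -0.008] | tool shift mm [10.1  4.9  7.2] turn z 0.006
```

```bash
python3 -m pendant '[[[0.008,0.004,0,-0.006,0.018,0,50],[0,0,0.003,0,0,0,50]]]'; python3 - <<'E'
from h import *
go((.4665,-.121,.016),.085)
E
```

```text
time: 11.68
eef_pos: [0.4703, -0.1223, 0.0226]
eef_rot: [-0.143, 3.131, -0.008]
wrist_force: [0.1, -0.0, -0.2]
width: 0.0733
t 11.68 tcp [ 0.4703 -0.1223  0.0226] yaw 0.091 tilt [ 0.007 -0.005] | tool shift mm [3.8 1.7 6.6] turn z 0.006
```

```bash
python3 -m pendant '[[[0.004,0.0018,0.006,-0.004,0.006,0,50],[0,0,0,0,0,0,100],[0,0,0,0,0,0,150],[0,0,0,0,0,0,150],[0,0,0,0,0,0,150],[0,0,0,0,0,0,150]]]' 18; python3 - <<'E'
from h import *
go((.4665,-.121,.016),.085);print(arm.read_state()["wrist_force"])
E
```

```text
time: 12.42
eef_pos: [0.4668, -0.1209, 0.0175]
eef_rot: [-0.143, 3.135, -0.003]
wrist_force: [-0.2, -0.3, -0.5]
width: 0.0459
t 12.43 tcp [ 0.4668 -0.1209  0.0175] yaw 0.091 tilt [ 0.003 -0.002] | tool shift mm [ 0.3 -0.1  1.5] turn z 0.006
[-0.17496766 -0.31845904 -0.5293564 ]
```

Carton gripped at 45.9 mm, which matches its 46 mm side. I lift and carry it toward the blue tray.

```bash
python3 -m pendant '[[[0,0,-0.02,0,0,0,150],[0,0,-0.05,0,0,0,150],[0,0,-0.05,0,0,0,150],[0,0.03,-0.02,0,0,0,150],[0.004,0.058,0,0,0,0,150],[0.004,0.058,0,0,0,0,150],[0.004,0.058,0,0,0,0,150],[0.004,0.058,0,0,0,0,150]]]'; python3 - <<'E'
from h import *
go((.4745,.3227,.15),.188);print(arm.read_state()["wrist_force"],arm.read_state()["width"])
E
```

```text
time: 13.42
eef_pos: [0.4258, 0.1429, 0.1596]
eef_rot: [-0.129, 3.138, -0.001]
wrist_force: [0.7, 0.1, -2.9]
width: 0.0459
t 13.43 tcp [0.4258 0.1429 0.1596] yaw 0.082 tilt [ 0.001 -0.001] | tool shift mm [-63.3 175.2   9.5] turn z -0.106
[ 0.69597993  0.0641967  -2.92360724] 0.04592892587441137
```

```bash
python3 -m pendant '[[[-0.018,0.05,0,0,0,0,150],[-0.018,0.05,0,0,0,0,150],[-0.018,0.05,0,0,0,0,150],[-0.009,0.025,0,0,0,0,150],[0,0,0,0,0,-0.1,150],[0,0,0,0,0,0,150]]]'; python3 - <<'E'
from h import *
go((.4745,.3227,.15),.188);print(arm.read_state()["wrist_force"],arm.read_state()["width"])
T=pose();w=arm.snapshot("wrist");cv2.imwrite("pics/w7.png",w);ic=cam("wrist",T)
s=arm.snapshot("side");cv2.imwrite("pics/s7.png",s)
print(proj(ic,[[.419,.239,.026],[.393,.378,.026]]))
E
```

```text
time: 14.18
eef_pos: [0.4707, 0.3318, 0.1551]
eef_rot: [0.301, -3.122, 0.007]
wrist_force: [-0.5, 0.2, -3.3]
width: 0.0458
t 14.18 tcp [0.4707 0.3318 0.1551] yaw 0.192 tilt [-0.005 -0.005] | tool shift mm [-2.  -9.7  5.2] turn z 0.004
[-0.50432847  0.17133351 -3.27518288] 0.04578053377259542
[[239.4507537  123.92711588]
 [384.1416991  125.015616  ]]
```

View pics/w7.png

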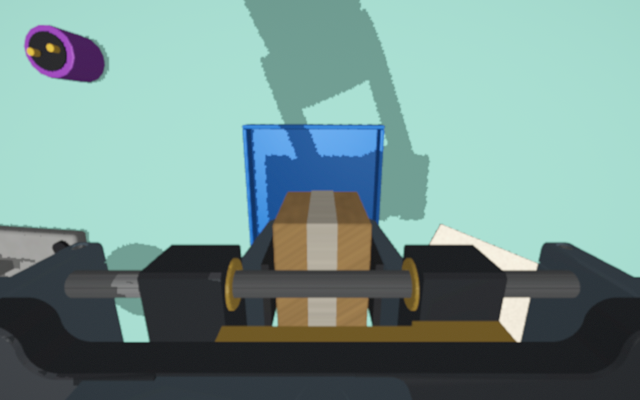

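View pics/s7.png

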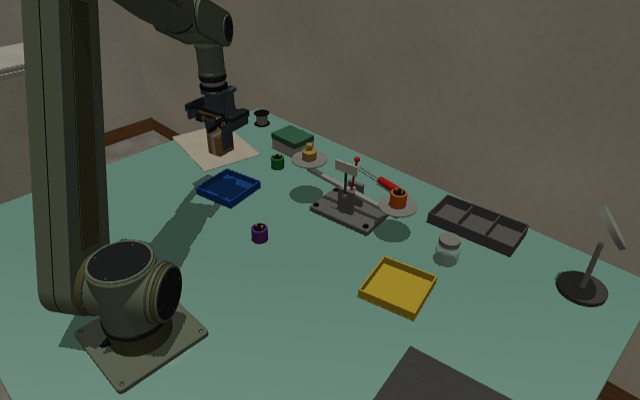

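The wrist view shows the tray's near corners at (244,126) and (383,126), within about 2 mm of the prediction. Lowering with corrections.

```bash
python3 -m pendant '[[[-0.002,-0.0097,0.02,-0.005,-0.005,0,150],[0,0,0.035,0,0,0,150],[0,0,0.03,0,0,0,150],[0,0,0,0,0,0,150]]]'; python3 - <<'E'
from h import *
go((.4745,.3227,.023),.188);print(arm.read_state()["wrist_force"],arm.read_state()["width"])
E
```

```text
time: 14.78
eef_pos: [0.4752, 0.3201, 0.0697]
eef_rot: [-0.287, 3.127, 0.004]
wrist_force: [-1.4, 0.1, -1.8]
width: 0.0464
t 14.78 tcp [0.4752 0.3201 0.0697] yaw 0.183 tilt [0.002 0.002] | tool shift mm [ 0.3  2.6 46.7] turn z -0.005
[-1.43869171  0.13418008 -1.83295982] 0.046422717547881444
```

```bash
python3 -m pendant '[[[0,0.0025,0.02,0,0.003,-0.005,150],[0,0,0.015,0,0.004,0,150],[0.001,0,0.008,0,0.003,0,150],[0,0,0.003,0,0,0,150],[0,0,0,0,0,0,150]]]'; python3 - <<'E'
from h import *
go((.4745,.3227,.0215),.188);print(arm.read_state()["wrist_force"],arm.read_state()["width"])
E
```

```text
time: 15.4
eef_pos: [0.4771, 0.3236, 0.0272]
eef_rot: [0.29, -3.127, -0.008]
wrist_force: [0.6, 0.3, -1.4]
width: 0.0459
t 15.4 tcp [0.4771 0.3236 0.0272] yaw 0.185 tilt [-0.001  0.005] | tool shift mm [ 2.7 -0.4  5.7] turn z -0.003
[ 0.64949844  0.34453939 -1.40450322] 0.045866025399463994
```

```bash
python3 -m pendant '[[[0.002,0,0.004,0.004,0.002,0,150],[0,0,0.001,0,0,0,150],[0,0,0,0,0,0,150]]]'; python3 - <<'E'
from h import *
go((.4745,.3227,.0215),.188);print(arm.read_state()["wrist_force"],arm.read_state()["width"])
E
```

```text
time: 15.78
eef_pos: [0.4755, 0.3236, 0.0229]
eef_rot: [0.29, -3.128, -0.003]
wrist_force: [-0.1, 0.3, -2.9]
width: 0.0458
t 15.78 tcp [0.4755 0.3236 0.0229] yaw 0.185 tilt [-0.001  0.002] | tool shift mm [ 1.2 -0.7  1.4] turn z -0.003
[-0.0890933   0.25516176 -2.89860008] 0.04581685316657889
```

```bash
python3 -m pendant '[[[0,0,0.002,0,0,0,150],[0,0,0.001,0,0,0,150]]]'; python3 - <<'E'
from h import *
go((.4745,.3227,.0215),.188);print(arm.read_state()["wrist_force"],arm.read_state()["width"])
E
```

```text
time: 16.02
eef_pos: [0.4757, 0.3238, 0.0216]
eef_rot: [-0.29, 3.128, 0.003]
wrist_force: [-2.1, -0.8, 6.5]
width: 0.0456
t 16.02 tcp [0.4757 0.3238 0.0216] yaw 0.185 tilt [-0.     0.002] | tool shift mm [ 1.4 -0.9  0.1] turn z -0.003
[-2.05383607 -0.76155403  6.50087012] 0.04558917749964051
```

Contact with the floor shows as 6.5 N upward. I release with a limited opening, so the fingers clear the tray walls, and go straight up.

```bash
python3 -m pendant '[[[0,0,0,0,0,0,115],[0,0,0,0,0,0,95],[0,0,0,0,0,0,75],[0,0,0,0,0,0,65],[0,0,-0.015,0,0,0,65],[0,0,-0.03,0,0,0,65],[0,0,-0.05,0,0,0,65],[0,0,-0.05,0,0,0,65]]]'; python3 -m pendant '[[[0.02,0,-0.05,0,0,0,65],[0.05,0,-0.02,0,0,0,65],[0.05,0.02,0,0,0,0,65],[0.04,0.04,0,0,0,0,65],[0,0.06,0,0,0,0,65],[0,0.04,0,0,0,0,65],[0,0,0,0,0,0,65],[0,0,0,0,0,0,65]]]'; python3 - <<'E'
from h import *
t=arm.snapshot("top");s=arm.snapshot("side");cv2.imwrite("pics/t9.png",t);cv2.imwrite("pics/s9.png",cv2.resize(s[120:250,180:440],None,fx=3,fy=3))
print(arm.read_state()["wrist_force"],pose()[:3,3])
E
```

```text
time: 17.02
eef_pos: [0.4746, 0.3227, 0.17]
eef_rot: [0.29, -3.124, 0.0]
wrist_force: [-0.1, 0.9, -0.1]
width: 0.0679
time: 18.02
eef_pos: [0.285, 0.454, 0.2578]
eef_rot: [-0.286, 3.114, 0.022]
wrist_force: [0.6, 0.8, -0.0]
width: 0.0678
[-0.40830799 -0.48853596  0.66118922] [0.28533001 0.45370555 0.25778471]
```

View pics/t9.png

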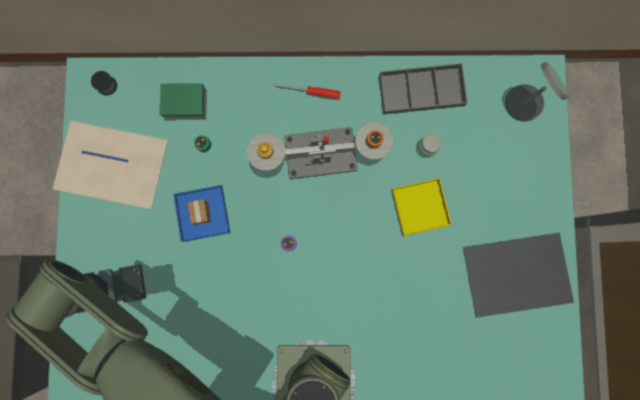

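View pics/s9.png

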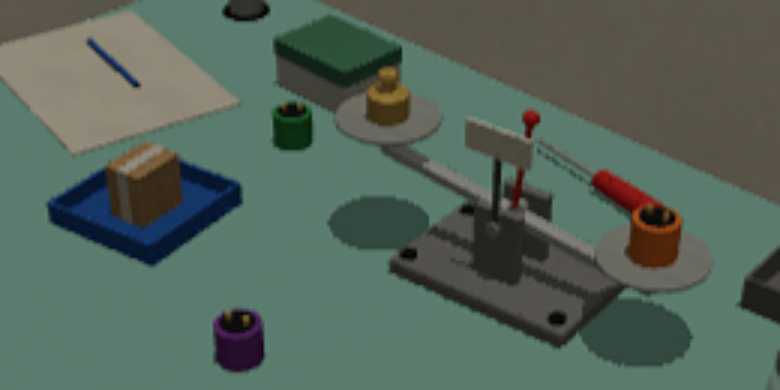

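Carton upright in the middle of the blue tray (top view, 199,212). Choke upright on the lowered pan (375,139). The arm is clear of everything. Handing in.

```bash
python3 -c "
from workcell import arm
print(arm.sign_off())"
```

```text
the job is handed in; nothing more can be done
None
```

I set the orange choke upright on the empty pan and let go. The pan went down to about 91 mm and was still down 3 s later, so the choke is heavier than the brass weight. I then put the brown carton upright on the floor of the blue tray and handed the job in at about 18 s.

- **Last checks:** the final top and side pictures show the choke standing on the lowered pan and the carton flat in the middle of the blue tray. The purple and green look-alikes are where they were. The arm is well clear, and the wrist force is down to sensor noise.
- **Disagreements:**
  - The first automatic fit of the pan in the side view was off by about 20 mm because its search window cut the pan off. I dropped it for a hand-read centre, which agreed with the top view to 7 mm in y, and the wrist view then matched to about 2 mm.
  - The arm drifted about 10 mm while going down to the carton. I corrected that before gripping.

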